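Knock a stuck power module out of its test nest

TASK

The square power module is stuck deep in its test nest. Pull up the knockout rod of that nest by its black upright handle, as far as it goes, so that the rod pushes the module well up out of the pocket; then take the module off and set it down upright in the black tray without dropping it. Leave the round module seated in the other nest.

Things in the scene. Friction and masses are not known exactly. Their poses are not given: they have to be found in the camera images.
- module_center (a point): Centre of the square power module: aluminium can 40 x 40 x 34 mm high, 130 g, bare top with four tiny pins; z up, x and y along its sides. It starts on the pocket floor of its nest, top 4 mm below the rim, pinched by a light spring in the pocket wall (2 to 5 N to overcome, free once risen 12 mm).
- nest: The bolted-down blue nest of the square module. Origin under its centre, on the bench; z up, x towards its handle. Foot 110 x 110 mm; on four pillars a block 80 x 80 mm, rim 125 mm above the bench, with a central pocket 42 x 42 mm, 38 mm deep (floor at 87 mm).
- handle_grip (a point): Centre of the black upright handle (22 mm diameter, 45 mm high) of this nest's knockout rod, 95 mm from the pocket centre, beyond it from the robot. Slides straight up only, 8 to 14 N, stays where left. Height 112 to 116 mm at the start; from 118 mm the rod lifts the module as much as the handle rises; upper stop 146 mm: module 24 mm above the rim, 10 mm still in the pocket. x away from nest.
- puck_center (a point): Centre of the round module, 40 mm diameter, 34 mm high, seated likewise in the round pocket of the other, otherwise equal nest, which has a handle of its own. To be left alone.
- tray: Black open tray fixed to the bench, 150 mm along its x, 140 mm along its y, 18 mm high, walls and floor 4 mm thick. Origin at the centre of its underside, on the bench.
There are look-alikes about, which are no part of the job. Leave any purple, turquoise or yellow look-alike of the part that bears module_center alone.

How it is judged:
By the outcome, as a careful person would: the job done as asked, in the order asked, and still so for the second after the job is handed in, with the robot touching nothing.
It also fails if it takes over 51 s, if anything falls off the work surface, if the arm or the gripper's body presses on something with over 40 N, if the wrist force passes 120 N, or if a joint passes its speed limit or range.

ROBOT

A 6-joint arm with a two-finger parallel gripper is mounted at the origin on the work surface. World frame = base frame: x ahead of the robot, y to its left, z up, the work surface at z = 0. Lengths are in m, angles in rad, forces in N, time in s.
With the tool pointing down it reaches from about 0.25 to 0.775 m from the base axis. Payload 4 kg.
Tool frame: the origin (TCP) lies at the very end of the fingers, on their centre line; the grasp point (between the pads) lies 19 mm behind it; z points along the fingers, y is the line along which they close (so a half turn about z gives the same grasp; the last joint's range is limited). The gripper opens to 94 mm and grips with 3 to 60 N. Pads are 16 mm wide; open, the fingers measure 119 mm over their backs; the gripper's body (75 mm by 177 mm) begins 78 mm behind the grasp point.
Start: joints at [-0.103, 0.087, 1.371, -0, 1.684, -0.103], TCP at [0.55, -0, 0.179] pointing down, gripper open.
Joint ranges: [-3.1, 3.1], [-0.76, 2.03], [0.27, 2.55], [-1.08, 4.22], [0.17, 2.65], [-2.57, 2.57]. Speed limits (rad/s): [2.79, 2.79, 3.14, 3.14, 3.14, 3.14].

INTERFACE

Orientations are given as [roll, pitch, yaw] about the fixed x, y, z axes, in that order (R = Rz(yaw) Ry(pitch) Rx(roll)).
In Python, from bench import robot gives the robot as it stands. The module is installed in compiled form; this text tells all that it offers.
- The arm moves only by the tool move_arm, never from a script. Its argument "deltas" is one flat list of numbers, 7 for each row, row after row: the turn, a rotation vector about the tool's x, y, z in rad, then the shift along the tool's x, y, z in cm, then the closure, from -1 (fully open) to 1 (shut). A call has 1 to 8 rows; each row is the pose to reach, as a shift and turn from the pose commanded when the call began, along the tool's axes at that moment; what a row does not reach only later rows make up. A row lasts 1/10 s, in which the tool goes at most 50 mm and 8.59 degrees, less where a joint would pass 70% of its speed; a pose out of reach is approached as far as the arm can. A call with a gripper value outside its range is refused whole. The fingers move at their own pace and stop on an object; the grip force is fixed at half the most. Time passes only in rows, so rows that repeat a pose let the fingers close. It gives the time, the measured TCP pose, the force, the opening and the grip force at its end, in the units of the state.
- robot.get_obs(): the state, without advancing time (a new reading comes with each control period).
- robot.snapshot(name): name is "scene" or "side" or "wrist"; returns a dict with "image" (400x640x3 uint8, red, green, blue), "depth" (400x640 float32, m along the optical axis (not along the pixel's ray), 0 where there is no reading), "fov_y" (degrees; the focal length in pixels is half the picture's height over the tangent of half this angle, whatever the lens; pixels are square), "cx", "cy" (the principal point, pixels), "D" ([k1, k2, p1, p2, k3] as OpenCV has them; the pictures are not rectified), "origin" and "orientation" of the camera in the world; the wrist camera has in their place "T_tool_cam" (4x4, takes a point from camera to tool coordinates, whose origin is the TCP and whose axes are the flange's). Camera axes: x right, y up, looking along -z (the intrinsics and any distortion apply to the point x, -y, -z); pixel columns grow to the right and rows downward; lengths in m; the calibration is good to about 2 mm. A picture is of the moment at which its call begins: read the wrist's pose just before it.
- robot.close_job(): hands the job in; it is judged then, once.
The state is a dict: "time": time; "joint_positions": joint angles; "qvel": joint speeds; "joint_torque": joint torques, N m; "tool_pos": TCP position; "ee_rot": TCP orientation; "wrist_force": force on the tool from outside, world axes, zero at the start; "wrist_torque": the same for the moment, N m; "width": finger opening in m; "finger_force": force on a finger pad.
Only numpy, scipy, OpenCV 4.12 (cv2) and the standard library are available. Lean on these libraries where they do the work, as an engineer would, in place of code of your own. Each camera call takes 0.05 s, during which the arm holds its last target. There are 200 camera calls.

## Working session

There is one attempt and no reset: what is moved stays moved. The work goes in short steps, Python scripts to look and compute and a tool call to move; the robot and the scene stay as the last step left them, time stands still between calls to the robot, and variables do not carry over. Pictures are saved under pics/ and viewed, at most 10 in all, crops included, and the job is handed in when it is done.

Besides the shell and the picture viewer there is one more tool, called after "Call:" by a JSON object that holds its "fn" and its "kwargs", one argument or row to a line. move_arm: Moves the arm, as the interface text tells. Its arguments: {"type":"object","properties":{"deltas":{"type":"array","items":{"type":"number"}}},"required":["deltas"]}

```bash
mkdir -p pics; cat > h.py <<'E'
import numpy as np, cv2
from bench import robot
from scipy.spatial.transform import Rotation as Ro
def snap(n):
    o=robot.get_obs(); s=robot.snapshot(n)
    f=200/np.tan(np.radians(s["fov_y"])/2)
    s["K"]=np.array([[f,0,s["cx"]],[0,f,s["cy"]],[0,0,1.]])
    if "T_tool_cam" in s:
        T=np.eye(4);T[:3,:3]=Ro.from_euler("xyz",o["ee_rot"]).as_matrix();T[:3,3]=o["tool_pos"]
        T=T@np.array(s["T_tool_cam"])
        s["R"],s["o"]=T[:3,:3],T[:3,3]
    else:
        q=np.array(s["orientation"],float)
        s["R"]=q if q.shape==(3,3) else Ro.from_euler("xyz",q).as_matrix() if q.size==3 else Ro.from_quat(q).as_matrix()
        s["o"]=np.array(s["origin"])
    return s
def rays(s,uv):
    p=cv2.undistortPoints(np.array(uv,float).reshape(-1,1,2),s["K"],np.array(s["D"],float)).reshape(-1,2)
    return np.c_[p[:,0],-p[:,1],-np.ones(len(p))]@s["R"].T
def onplane(s,uv,z):
    d=rays(s,uv); return s["o"]+d*((z-s["o"][2])/d[:,2])[:,None]
def bydepth(s,uv):
    d=rays(s,uv); return s["o"]+d*np.array([s["depth"][int(v),int(u)] for u,v in uv])[:,None]
def cloud(s):
    v,u=np.mgrid[0:400,0:640]; uv=np.c_[u.ravel(),v.ravel()]
    P=s["o"]+rays(s,uv)*s["depth"].ravel()[:,None]
    P[s["depth"].ravel()==0]=np.nan
    return P.reshape(400,640,3)
def save(s,name): cv2.imwrite("pics/"+name,s["image"][:,:,::-1])
E
python3 - <<'E'
from h import *
for n in("scene","side"):
    s=snap(n); save(s,n+".png"); print(n,s["o"],s["orientation"],s["fov_y"],s["D"],(s["depth"]>0).mean())
    np.savez(n+".npz",P=cloud(s),im=s["image"])
print(robot.get_obs())
E
```

```text
scene [0.91237911 0.47124025 0.61127588] [0.88699966 0.02265104 2.38919619] 48.976059965768826 [-0.07754904  0.          0.          0.          0.        ] 0.99583984375
side [ 0.44005003 -0.69789682  0.78776969] [ 0.78970076  0.00547074 -0.06994176] 44.857370930295424 [-0.09120603  0.          0.          0.          0.        ] 0.9960859375
{'time': 0.1, 'joint_positions': array([-1.03121764e-01,  8.78992031e-02,  1.37206645e+00, -3.61821102e-06,
        1.68359303e+00, -1.03089314e-01]), 'qvel': array([-3.55241347e-05, -1.58580009e-03, -3.60412243e-03, -9.26283954e-04,
       -1.27094208e-04,  1.39175547e-03]), 'joint_torque': array([ 2.25695316e-03, -3.41256917e+01, -3.03301656e+01,  7.19034858e-02,
        3.05556308e-02, -9.49158243e-05]), 'tool_pos': array([5.49468976e-01, 3.70031315e-05, 1.78129973e-01]), 'ee_rot': array([-3.13963670e+00, -1.98740273e-04,  1.57076328e+00]), 'wrist_force': array([-0.91515042, -0.19374738,  0.02355991]), 'wrist_torque': array([-0.00914086, -0.00014164, -0.01009192]), 'finger_force': 0.0, 'width': 0.09392159793046446}
```

View pics/scene.png

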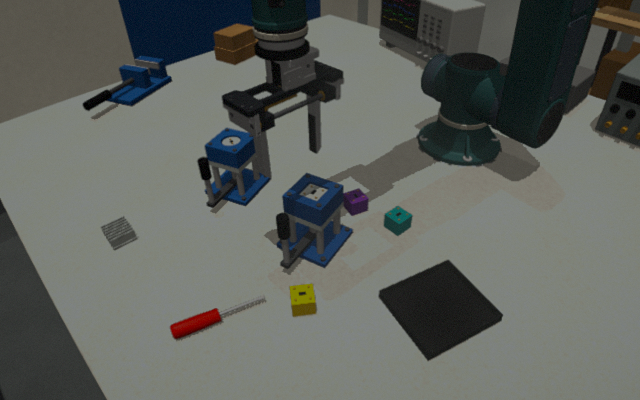

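View pics/side.png

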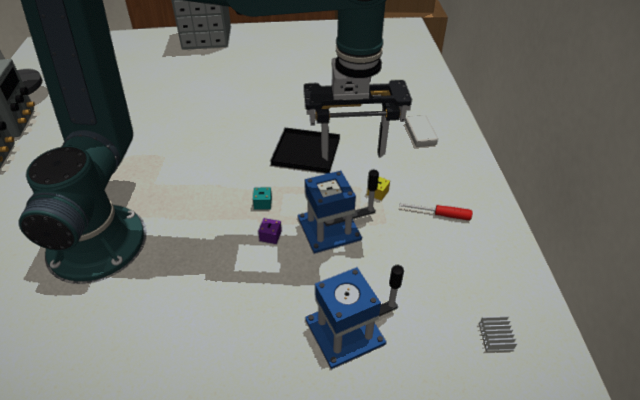

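The scene view shows the square nest's block at (313,197), its handle at (283,227) and the tray at (440,307). The round nest is at (231,147). In the side view the square nest is at (330,190), its handle at (373,181), the tray at (306,150) and the round nest at (347,295). I'll measure these next.

```bash
python3 - <<'E'
from h import *
def rect(p): 
    r=cv2.minAreaRect((p[:,:2]*1000).astype(np.float32)); return np.round(r[0],1),np.round(r[1],1),round(r[2],1)
roi={"scene":dict(block=(265,165,360,235),handle=(272,205,294,248),tray=(370,255,510,360)),
     "side":dict(block=(295,165,362,230),handle=(364,166,382,200),tray=(265,122,345,175))}
for n in roi:
    d=np.load(n+".npz");P=d["P"];im=d["im"];hsv=cv2.cvtColor(im,cv2.COLOR_RGB2HSV)
    for k,(a,b,c,e) in roi[n].items():
        p=P[b:e,a:c].reshape(-1,3);h=hsv[b:e,a:c].reshape(-1,3)
        if k=="block":
            m=(h[:,0]>100)&(h[:,0]<125)&(h[:,1]>120)&(p[:,2]>.117)&(p[:,2]<.135)
            print(n,k,m.sum(),"z",np.median(p[m,2]),rect(p[m]))
            m=(h[:,1]<60)&(p[:,2]>.11)&(p[:,2]<.13); 
            print(n,"can",m.sum(),"z",np.median(p[m,2]),rect(p[m]),p[m].mean(0).round(4))
        elif k=="handle":
            m=(h[:,2]<60)&(p[:,2]>.075)&(p[:,2]<.16)
            q=p[m];print(n,k,m.sum(),"z",np.percentile(q[:,2],[1,50,99]),"mid",q.mean(0).round(4))
            t=q[q[:,2]>np.percentile(q[:,2],99)-.004];print("  top",len(t),t.mean(0).round(4), (t.max(0)-t.min(0)).round(4))
        else:
            m=(h[:,2]<70)&(p[:,2]<.03)&(p[:,2]>-.01)
            print(n,k,m.sum(),"z",np.percentile(p[m,2],[2,50,98]),rect(p[m]))
            t=m&(p[:,2]>.0145);print("  rim",t.sum(),rect(p[t]))
E
```

```text
scene block 985 z 0.12486545455390807 (array([508.2,   4. ]), array([81.7, 81.5]), 15.7)
scene can 416 z 0.12150601395967789 (array([537.3,   6.7]), array([150.7,  77.9]), 10.1) [0.5248 0.0097 0.1217]
scene handle 456 z [0.07680892 0.11087077 0.13726665] mid [0.5918 0.0244 0.1123]
  top 96 [0.5998 0.0308 0.1358] [0.02   0.0205 0.0045]
scene tray 6818 z [0.00225283 0.00484816 0.01877426] (array([468.6, 264.9]), array([153.8, 155.1]), 73.7)
  rim 884 (array([471.7, 270.4]), array([141.5, 152. ]), 73.9)
side block 847 z 0.12446414487754787 (array([505.1,  -2.3]), array([80.4, 83.3]), 15.1)
side can 319 z 0.12098659374367415 (array([506.1,  -1.3]), array([86.3, 75.7]), 12.0) [0.5056 0.001  0.1212]
side handle 191 z [0.09197559 0.12084501 0.13768904] mid [0.5961 0.0173 0.1194]
  top 50 [0.597  0.0218 0.1359] [0.0166 0.0194 0.0055]
side tray 2122 z [0.00060505 0.00451371 0.01868509] (array([469.9, 263.8]), array([145.6, 149. ]), 73.5)
  rim 248 (array([469.9, 263.6]), array([143.9, 147.8]), 74.1)
```

Call:
{"fn": "move_arm", "kwargs": {
  "deltas": [0, 0, 0.14, 0, 0, -2, -1, 0, 0, 0.28, 0, 0, -5, -1, 0, 0, 0.42, 0, 0, -8, -1, 0, 0, 0.56, 0, 0, -11, -1, 0, 0, 0.7, 0, 0, -13, -1, 0, 0, 0.84, 0, 0, -14, -1, 0, 0, 0.98, 0, 0, -14, -1, 0, 0, 1.12, 0, 0, -14, -1]
}}

```text
time: 0.9
tool_pos: [0.5501, -0.0, 0.3193]
ee_rot: [3.141, -0.0, 0.445]
wrist_force: [-0.0, -1.0, -0.3]
width: 0.0942
finger_force: 0.0
```

Call:
{"fn": "move_arm", "kwargs": {
  "deltas": [0, 0, 0.14, 0, 0, 0, -1, 0, 0, 0.182, 0, 0, 0, -1, 0, 0, 0.182, 0, 0, 0, -1, 0, 0, 0.182, 0, 0, 0, -1]
}}

```text
time: 1.3
tool_pos: [0.5499, 0.0, 0.3187]
ee_rot: [-3.141, 0.001, 0.27]
wrist_force: [0.6, 0.7, -0.3]
width: 0.0942
finger_force: 0.0
```

```bash
python3 - <<'E'
from h import *
s=snap("wrist"); save(s,"w1.png"); print(np.round(s["T_tool_cam"],3),s["o"],s["fov_y"],s["D"])
np.savez("w1.npz",P=cloud(s),im=s["image"])
o=robot.get_obs();print(o["tool_pos"],o["ee_rot"],o["joint_positions"],o["time"])
E
```

```text
[[ 0.001  0.96   0.281  0.083]
 [ 1.    -0.002  0.    -0.001]
 [ 0.     0.281 -0.96  -0.206]
 [ 0.     0.     0.     1.   ]] [0.6303383  0.02289361 0.52512389] 59.72287970486029 [-0.04493015  0.          0.          0.          0.        ]
[5.49920205e-01 2.36018579e-05 3.18835891e-01] [-3.14134967e+00  5.86518777e-04  2.69719122e-01] [-1.03072426e-01  1.04039711e-01  1.07731828e+00  1.37000637e-05
  1.96086940e+00  1.19801006e+00] 1.35
```

View pics/w1.png

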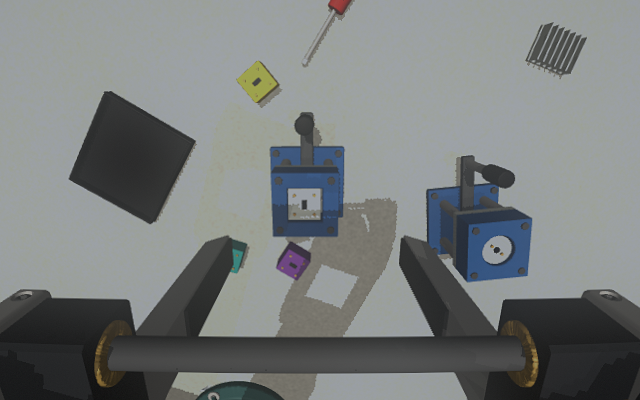

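The wrist view shows the square can at (305,204) in its block, the handle at (304,125), and the tray at (132,158). All of it is in the clear.

```bash
python3 - <<'E'
from h import *
def rect(p): 
    r=cv2.minAreaRect((p[:,:2]*1000).astype(np.float32)); return np.round(r[0],1),np.round(r[1],1),round(r[2],1)
d=np.load("w1.npz");P=d["P"];im=d["im"];H=cv2.cvtColor(im,cv2.COLOR_RGB2HSV)
def g(b):a,c,e,f=b;return P[c:f,a:e].reshape(-1,3),H[c:f,a:e].reshape(-1,3)
p,h=g((262,158,352,245))
m=(p[:,2]>.12)&(p[:,2]<.13)&(h[:,1]>100);print("block",m.sum(),np.median(p[m,2]),rect(p[m]))
p,h=g((280,182,330,226))
m=(h[:,1]<70)&(h[:,2]>90)&(p[:,2]>.11);print("can",m.sum(),np.median(p[m,2]),rect(p[m]))
p,h=g((290,108,320,145))
m=(h[:,2]<70)&(p[:,2]>.12);q=p[m];print("handle",m.sum(),np.percentile(q[:,2],[1,50,99]),rect(q),rect(q[q[:,2]>.132]))
p,h=g((60,85,205,230))
m=(h[:,2]<75);print("tray",rect(p[m]),np.percentile(p[m][:,2],[2,50,98]),rect(p[m&(p[:,2]>.015)]))
E
```

```text
block 2326 0.12598262363699 (array([508.,   3.]), array([78.8, 78.9]), 15.5)
can 997 0.12201681949038973 (array([508.7,   3.5]), array([41.3, 42. ]), 15.6)
handle 286 [0.12493227 0.1368373  0.13862994] (array([599.2,  28.1]), array([20. , 19.6]), 59.4) (array([599.1,  28.2]), array([20. , 19.3]), 59.7)
tray (array([nan, nan]), array([0., 0.]), 0.0) [nan nan nan] (array([471.2, 268.5]), array([140.8, 151.6]), 73.9)
```

Call:
{"fn": "move_arm", "kwargs": {
  "deltas": [0, 0, 0, 2.5, -0.7, -1e-09, -1, 0, 0, 0, 5.5, -1.4, 0, -1, 0, 0, 0, 5.5, -1.4, 4, -1, 0, 0, 0, 5.5, -1.4, 8, -1, 0, 0, 0, 5.5, -1.4, 12, -1, 0, 0, 0, 5.5, -1.4, 15, -1, 0, 0, 0, 5.5, -1.4, 16, -1, 0, 0, 0, 5.5, -1.4, 16, -1]
}}

```text
time: 2.15
tool_pos: [0.5983, 0.0281, 0.1574]
ee_rot: [-3.14, 0.004, 0.269]
wrist_force: [-0.4, 0.4, 0.4]
width: 0.0938
finger_force: 0.0
```

```bash
python3 - <<'E'
from h import *
s=snap("wrist"); save(s,"w2.png")
P=cloud(s);z=P[...,2];V=s["image"].max(2);m=(z>.120)&(z<.142)&(np.hypot(P[...,0]-.599,P[...,1]-.028)<.025)&(V<75)
q=P[m];print(m.sum(),np.percentile(q[:,2],[2,50,98]),cv2.minAreaRect((q[:,:2]*1000).astype(np.float32)))
o=robot.get_obs();print(o["tool_pos"],o["ee_rot"],o["joint_positions"])
E
```

```text
851 [0.12156621 0.13657927 0.13817554] ((599.3059692382812, 28.694801330566406), (20.733566284179688, 21.071470260620117), 0.345145046710968)
[0.5995299  0.02806204 0.15970742] [ 3.14149638e+00 -3.13311946e-04  2.68996772e-01] [-4.76756261e-02  2.03172898e-01  1.27831622e+00  6.10159717e-06
  1.65977582e+00  1.25412449e+00]
```

View pics/w2.png

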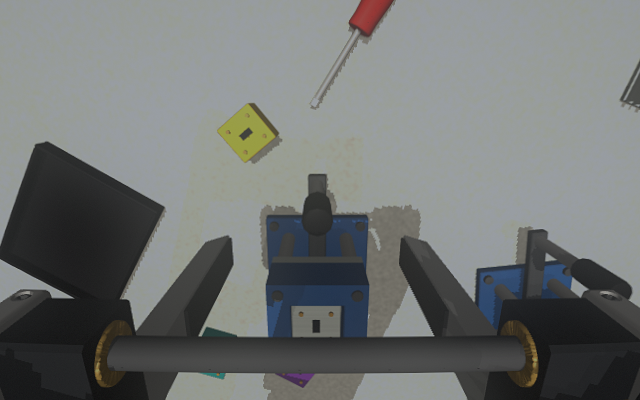

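The handle is centred between the open fingers at about (316,215) px, 0.5 mm off the TCP axis. I'll go down and close.

Call:
{"fn": "move_arm", "kwargs": {
  "deltas": [0, 0, 0, 0, 0, 2, -1, 0, 0, 0, 0, 0, 4.5, -1, 0, 0, 0, 0, 0, 6, -1, 0, 0, 0, 0, 0, 6, -0.5, 0, 0, 0, 0, 0, 6, 0, 0, 0, 0, 0, 0, 6, 0.5, 0, 0, 0, 0, 0, 6, 1, 0, 0, 0, 0, 0, 6, 1]
}}

```text
time: 3.0
tool_pos: [0.6, 0.0281, 0.1003]
ee_rot: [3.141, -0.002, 0.269]
wrist_force: [0.6, 0.6, -0.4]
width: 0.0574
finger_force: 0.0
```

Call:
{"fn": "move_arm", "kwargs": {
  "deltas": [0, 0, 0, 0, 0, 0, 1, 0, 0, 0, 0, 0, 0, 1, 0, 0, 0, 0, 0, 0, 1, 0, 0, 0, 0, 0, 0, 1]
}}

```text
time: 3.4
tool_pos: [0.5993, 0.0281, 0.0991]
ee_rot: [-3.142, 0.0, 0.269]
wrist_force: [-0.4, -0.3, -0.1]
width: 0.0252
finger_force: 0.0
```

Call:
{"fn": "move_arm", "kwargs": {
  "deltas": [0, 0, 0, 0, 0, 0, 1, 0, 0, 0, 0, 0, 0, 1, 0, 0, 0, 0, 0, 0, 1, 0, 0, 0, 0, 0, 0, 1]
}}

```text
time: 3.8
tool_pos: [0.5994, 0.0278, 0.0991]
ee_rot: [3.141, 0.0, 0.269]
wrist_force: [0.0, -1.2, -0.4]
width: 0.0211
finger_force: 30.0
```

Call:
{"fn": "move_arm", "kwargs": {
  "deltas": [0, 0, 0, 0, 0, -0.4, 1, 0, 0, 0, 0, 0, -0.8, 1, 0, 0, 0, 0, 0, -1.2, 1, 0, 0, 0, 0, 0, -1.6, 1, 0, 0, 0, 0, 0, -2, 1, 0, 0, 0, 0, 0, -2.4, 1, 0, 0, 0, 0, 0, -2.6, 1, 0, 0, 0, 0, 0, -2.8, 1]
}}

```text
time: 4.6
tool_pos: [0.5993, 0.0278, 0.1274]
ee_rot: [3.141, 0.0, 0.269]
wrist_force: [3.3, -2.7, -7.8]
width: 0.021
finger_force: 30.0
```

Call:
{"fn": "move_arm", "kwargs": {
  "deltas": [0, 0, 0, 0, 0, -0.2, 1, 0, 0, 0, 0, 0, -0.35, 1, 0, 0, 0, 0, 0, -0.5, 1, 0, 0, 0, 0, 0, -0.5, 1]
}}

```text
time: 5.0
tool_pos: [0.5992, 0.0278, 0.1312]
ee_rot: [3.141, 0.001, 0.269]
wrist_force: [4.3, -3.2, -11.0]
width: 0.0209
finger_force: 30.0
```

Call:
{"fn": "move_arm", "kwargs": {
  "deltas": [0, 0, 0, 0, 0, -0.15, 1, 0, 0, 0, 0, 0, -0.25, 1, 0, 0, 0, 0, 0, -0.25, 1]
}}

```text
time: 5.3
tool_pos: [0.5991, 0.0278, 0.1313]
ee_rot: [-3.141, 0.003, 0.269]
wrist_force: [7.0, -4.5, -17.1]
width: 0.0213
finger_force: 30.0
```

```bash
python3 - <<'E'
from h import *
for n in("scene","side"):
    s=snap(n);P=cloud(s).reshape(-1,3);c,sn=np.cos(.2705),np.sin(.2705)
    d=P-[.5083,.003,0];a=d[:,0]*c+d[:,1]*sn;b=-d[:,0]*sn+d[:,1]*c
    m=(abs(a)<16)&(abs(a)<.015)&(abs(b)<.015)&(P[:,2]<.2)&(P[:,2]>.1);print(n,m.sum(),np.percentile(P[m,2],[5,50,95]))
    im=s["image"];cr=im[130:260,250:400];cv2.imwrite(f"pics/lift_{n}.png",cv2.resize(cr,None,fx=4,fy=4)[:,:,::-1])
E
```

```text
scene 86 [0.14813128 0.1493792  0.15086378]
side 152 [0.14720783 0.14895389 0.15100704]
```

The rod is at its stop: the force is rising with no further travel, and the module top is at 0.149. I'll unload, then open.

Call:
{"fn": "move_arm", "kwargs": {
  "deltas": [0, 0, 0, 0, 0, 0.3, 1, 0, 0, 0, 0, 0, 0.3, 0.6, 0, 0, 0, 0, 0, 0.3, 0.2, 0, 0, 0, 0, 0, 0.3, -0.2, 0, 0, 0, 0, 0, 0.3, -0.6, 0, 0, 0, 0, 0, 0.3, -1, 0, 0, 0, 0, 0, 0.3, -1, 0, 0, 0, 0, 0, 0.3, -1]
}}

```text
time: 6.2
tool_pos: [0.5994, 0.0283, 0.1321]
ee_rot: [-3.141, -0.001, 0.269]
wrist_force: [-0.5, -1.5, -0.4]
width: 0.0658
finger_force: 0.0
```

Call:
{"fn": "move_arm", "kwargs": {
  "deltas": [0, 0, 0, 0, 0, 0, -1, 0, 0, 0, 0, 0, 0, -1, 0, 0, 0, 0, 0, -2, -1, 0, 0, 0, 0, 0, -5, -1, 0, 0, 0, 0, 0, -9, -1, 0, 0, 0, 0, 0, -12, -1, 0, 0, 0, 0, 0, -12, -1, 0, 0, 0, 0, 0, -12, -1]
}}

```text
time: 7.0
tool_pos: [0.5996, 0.0281, 0.2521]
ee_rot: [3.141, -0.001, 0.269]
wrist_force: [0.2, -0.4, 0.5]
width: 0.0939
finger_force: 0.0
```

Call:
{"fn": "move_arm", "kwargs": {
  "deltas": [0, 0, 0, -3, 0, 0, -1, 0, 0, 0, -6, 0, 0, -1, 0, 0, 0, -6, 0, 0, -1, 0, 0, 0, -6, 0, 0, -1]
}}

```text
time: 7.4
tool_pos: [0.5408, 0.0122, 0.25]
ee_rot: [-3.141, 0.002, 0.268]
wrist_force: [0.7, -0.1, -0.3]
width: 0.0941
finger_force: 0.0
```

```bash
python3 - <<'E'
from h import *
o=robot.get_obs();print(o["tool_pos"],o["ee_rot"],o["width"],o["time"])
s=snap("wrist"); save(s,"w3.png");P=cloud(s);z=P[...,2]
d=P-[.5083,.003,0]
m=(z>.144)&(z<.155)&(np.hypot(d[...,0],d[...,1])<.035)
q=P[m];print(m.sum(),np.median(q[:,2]),cv2.minAreaRect((q[:,:2]*1000).astype(np.float32)))
for n in("scene","side"):
    s=snap(n);P=cloud(s);m=(P[...,2]>.12)&(P[...,2]<.18)&(np.hypot(P[...,0]-.599,P[...,1]-.028)<.02);print(n,"handle top",np.percentile(P[m][:,2],99))
E
```

```text
[0.54080392 0.01217593 0.24998818] [-3.14061973e+00  2.05487470e-03  2.68431396e-01] 0.0941003084508314 7.4
1749 0.14993927473617774 ((507.0269775390625, 4.35797119140625), (40.99506378173828, 39.41960144042969), 16.260841369628906)
scene handle top 0.16950606557282702
side handle top 0.16929521038951229
```

View pics/w3.png

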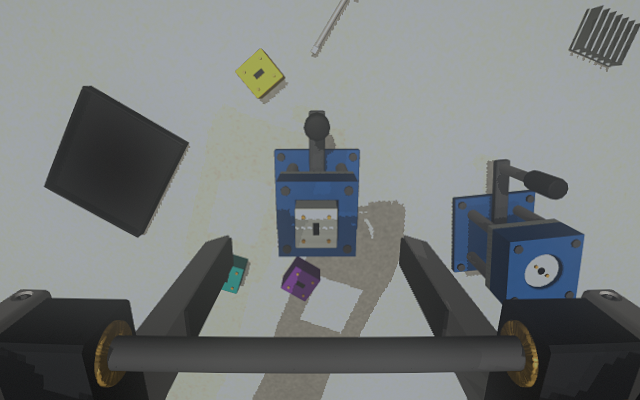

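The module stands up out of the pocket at (316,225) px, with its top at 0.150 and the handle top at 0.169, so the rod is at the stop. I'll move over it and down.

Call:
{"fn": "move_arm", "kwargs": {
  "deltas": [0, 0, 0, -2, 0, 0, -1, 0, 0, 0, -3.4, -0.1, 0, -1, 0, 0, 0, -3.4, -0.1, 3, -1, 0, 0, 0, -3.4, -0.1, 6.5, -1, 0, 0, 0, -3.4, -0.1, 9, -1, 0, 0, 0, -3.4, -0.1, 10, -1, 0, 0, 0, -3.4, -0.1, 10, -1, 0, 0, 0, -3.4, -0.1, 10, -1]
}}

```text
time: 8.35
tool_pos: [0.5095, 0.0041, 0.1528]
ee_rot: [3.141, -0.002, 0.269]
wrist_force: [-0.0, -0.5, -0.6]
width: 0.094
finger_force: 0.0
```

Call:
{"fn": "move_arm", "kwargs": {
  "deltas": [0, 0, 0, 0, 0, 0, -1]
}}

```text
time: 8.45
tool_pos: [0.5098, 0.004, 0.1537]
ee_rot: [3.14, -0.003, 0.269]
wrist_force: [0.3, -0.9, 0.2]
width: 0.094
finger_force: 0.0
```

Call:
{"fn": "move_arm", "kwargs": {
  "deltas": [0, 0, 0, -0.15, 0, 1, -1, 0, 0, 0, -0.15, 0, 1.8, -1, 0, 0, 0, -0.15, 0, 2.3, -1, 0, 0, 0, -0.15, 0, 2.3, -0.7, 0, 0, 0, -0.15, 0, 2.3, -0.4, 0, 0, 0, -0.15, 0, 2.3, -0.2, 0, 0, 0, -0.15, 0, 2.3, -0.1, 0, 0, 0, -0.15, 0, 2.3, 0]
}}

```text
time: 9.25
tool_pos: [0.5072, 0.0037, 0.129]
ee_rot: [3.141, -0.001, 0.269]
wrist_force: [0.5, -0.0, -0.4]
width: 0.0575
finger_force: 0.0
```

Call:
{"fn": "move_arm", "kwargs": {
  "deltas": [0, 0, 0, 0, 0, 0, 0.05, 0, 0, 0, 0, 0, 0, 0.1, 0, 0, 0, 0, 0, 0, 0.15, 0, 0, 0, 0, 0, 0, 0.2, 0, 0, 0, 0, 0, 0, 0.3, 0, 0, 0, 0, 0, 0, 0.5, 0, 0, 0, 0, 0, 0, 1, 0, 0, 0, 0, 0, 0, 1]
}}

```text
time: 10.05
tool_pos: [0.507, 0.0037, 0.1287]
ee_rot: [3.142, -0.0, 0.269]
wrist_force: [-0.3, -0.3, -0.5]
width: 0.0125
finger_force: 0.0
```

Closing went to 12.5 mm with no force, so the fingers aren't on the module. I need to look.

```bash
python3 - <<'E'
from h import *
ims=[]
for n,(a,b) in(("scene",(220,120)),("side",(250,110))):
    s=snap(n);ims.append(cv2.resize(s["image"][b:b+150,a:a+190],None,fx=2,fy=2.4,interpolation=cv2.INTER_CUBIC))
s=snap("wrist");ims2=s["image"][200:400,130:510]
cv2.imwrite("pics/miss.png",np.vstack([np.hstack(ims),np.pad(ims2,((0,0),(0,380),(0,0)))])[:,:,::-1])
P=cloud(snap("scene"));m=(P[...,2]>.1)&(np.hypot(P[...,0]-.508,P[...,1]-.003)<.02)&(P[...,2]<.2);print(np.percentile(P[m][:,2],[5,50,95]))
P=cloud(snap("scene"));m=(P[...,2]>.12)&(P[...,2]<.2)&(np.hypot(P[...,0]-.599,P[...,1]-.028)<.02);print("handle top",np.percentile(P[m][:,2],99))
print(robot.get_obs())
E
```

```text
[0.13701291 0.16781933 0.19665715]
handle top 0.16968631936930925
{'time': 10.3, 'joint_positions': array([-1.04576797e-01,  6.87295799e-03,  1.55445499e+00, -2.84808855e-06,
        1.58019955e+00,  1.19746407e+00]), 'qvel': array([ 0.00089113, -0.00095185, -0.00018429,  0.00191543,  0.00126186,
        0.00027338]), 'joint_torque': array([ 2.70434139e-04, -3.02127600e+01, -2.99147844e+01,  4.19232622e-02,
       -6.34992658e-02, -3.09396592e-05]), 'tool_pos': array([0.50699712, 0.00369557, 0.12869113]), 'ee_rot': array([ 3.14156624e+00, -5.96292508e-05,  2.68755436e-01]), 'wrist_force': array([0.36144031, 0.44933591, 0.01104663]), 'wrist_torque': array([0.0267247 , 0.06440638, 0.00641618]), 'finger_force': 0.0, 'width': 0.0008251256111509568}
```

View pics/miss.png

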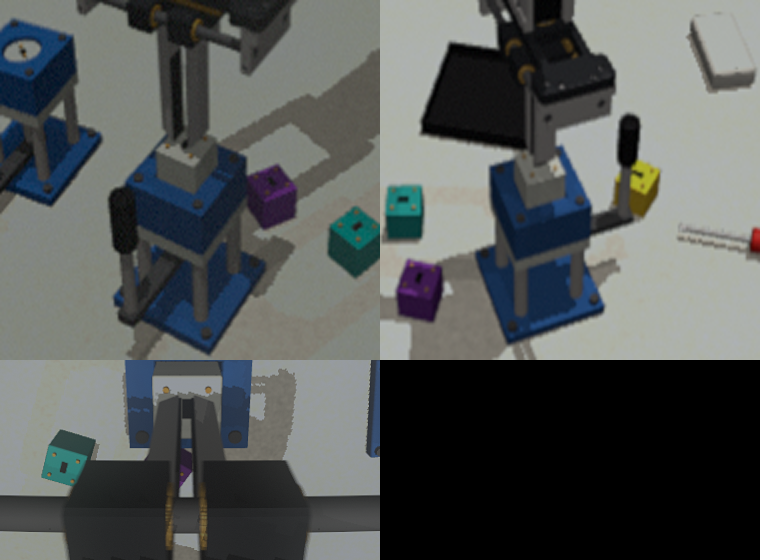

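The crops show the module upright in place in the raised nest. The fingers are shut, with tips at about (178,140) in the left crop and (545,160) in the right, above or behind it. I'll check the fingertips in the depth data.

```bash
python3 - <<'E'
from h import *
for n,u0 in(("scene",(300,320)),("side",(324,342))):
    s=snap(n);P=cloud(s);im=s["image"]
    for v in range(160,200,3):
        print(n,v,[tuple((P[v,u]*1000).round().astype(int))+(int(im[v,u].mean()),) for u in range(u0[0],u0[1]+1,5)])
E
```

```text
scene 160 [(np.int64(346), np.int64(-227), np.int64(1), 128), (np.int64(521), np.int64(2), np.int64(196), 56), (np.int64(516), np.int64(10), np.int64(197), 49), (np.int64(513), np.int64(19), np.int64(201), 58), (np.int64(499), np.int64(15), np.int64(192), 63)]
scene 163 [(np.int64(353), np.int64(-219), np.int64(0), 129), (np.int64(519), np.int64(-1), np.int64(188), 55), (np.int64(515), np.int64(8), np.int64(190), 42), (np.int64(513), np.int64(18), np.int64(193), 56), (np.int64(499), np.int64(16), np.int64(186), 63)]
scene 166 [(np.int64(361), np.int64(-210), np.int64(-1), 126), (np.int64(519), np.int64(-1), np.int64(181), 54), (np.int64(517), np.int64(10), np.int64(186), 42), (np.int64(513), np.int64(18), np.int64(188), 60), (np.int64(499), np.int64(15), np.int64(180), 60)]
scene 169 [(np.int64(371), np.int64(-199), np.int64(1), 126), (np.int64(518), np.int64(-3), np.int64(174), 57), (np.int64(515), np.int64(7), np.int64(177), 37), (np.int64(514), np.int64(19), np.int64(182), 52), (np.int64(500), np.int64(15), np.int64(174), 63)]
scene 172 [(np.int64(379), np.int64(-189), np.int64(1)
[... 4831 characters left out ...]
), 78), (np.int64(524), np.int64(-15), np.int64(128), 76)]
side 193 [(np.int64(494), np.int64(-22), np.int64(130), 76), (np.int64(504), np.int64(-22), np.int64(129), 77), (np.int64(514), np.int64(-18), np.int64(124), 73), (np.int64(523), np.int64(-21), np.int64(126), 79)]
side 196 [(np.int64(494), np.int64(-23), np.int64(123), 69), (np.int64(503), np.int64(-25), np.int64(124), 45), (np.int64(513), np.int64(-28), np.int64(126), 46), (np.int64(523), np.int64(-29), np.int64(126), 77)]
side 199 [(np.int64(493), np.int64(-34), np.int64(125), 41), (np.int64(503), np.int64(-33), np.int64(123), 41), (np.int64(512), np.int64(-36), np.int64(125), 63), (np.int64(522), np.int64(-37), np.int64(126), 63)]
```

```bash
python3 - <<'E'
from h import *
# initial pictures: TCP (.5495,0,.178), fingers at x=.549+-.05, y~0
for n in("scene","side"):
    d=np.load(n+".npz");P=d["P"].reshape(-1,3)
    for sx in(-1,1):
        m=(abs(P[:,1])<.02)&(abs(P[:,0]-.5495-sx*.053)<.013)&(P[:,2]>.140)&(P[:,2]<.3)
        print(n,sx,m.sum(),np.sort(P[m,2])[:8].round(3))
for n in("scene","side"):
    P=cloud(snap(n)).reshape(-1,3);m=(np.hypot(P[:,0]-.507,P[:,1]-.0037)<.02)&(P[:,2]>.153)&(P[:,2]<.3)
    print(n,"now",m.sum(),np.sort(P[m,2])[:10].round(3))
E
```

```text
scene -1 619 [0.205 0.205 0.205 0.205 0.206 0.206 0.206 0.207]
scene 1 537 [0.206 0.207 0.208 0.208 0.209 0.209 0.21  0.21 ]
side -1 254 [0.204 0.206 0.207 0.208 0.208 0.209 0.209 0.21 ]
side 1 335 [0.203 0.205 0.206 0.207 0.207 0.208 0.209 0.209]
scene now 746 [0.155 0.156 0.157 0.157 0.157 0.158 0.159 0.159 0.159 0.159]
side now 279 [0.154 0.157 0.157 0.158 0.159 0.16  0.161 0.161 0.162 0.163]
```

The fingertips really sit about 27 mm above the reported TCP, both now (0.156 against 0.129) and at the start (0.205 against 0.178). So the fingers closed just above the module. The handle was gripped near its top, which also fits. I'll correct for the offset by opening and going 25 mm lower.

Call:
{"fn": "move_arm", "kwargs": {
  "deltas": [0, 0, 0, 0, 0, -0.5, -1, 0, 0, 0, 0, 0, -0.5, -1, 0, 0, 0, 0, 0, -0.5, -1, 0, 0, 0, 0, 0, -0.5, -1, 0, 0, 0, 0, 0, -0.5, -1, 0, 0, 0, 0, 0, -0.5, -1, 0, 0, 0, 0, 0, -0.5, -1, 0, 0, 0, 0, 0, -0.5, -1]
}}

```text
time: 11.3
tool_pos: [0.507, 0.0037, 0.1337]
ee_rot: [-3.142, -0.0, 0.269]
wrist_force: [-0.1, 0.4, 0.2]
width: 0.061
finger_force: 0.0
```

Call:
{"fn": "move_arm", "kwargs": {
  "deltas": [0, 0, 0, 0, 0, 0, -1, 0, 0, 0, 0, 0, 0, -1, 0, 0, 0, 0, 0, 0, -1, 0, 0, 0, 0, 0, 0, -1]
}}

```text
time: 11.7
tool_pos: [0.507, 0.0037, 0.1337]
ee_rot: [3.142, -0.0, 0.269]
wrist_force: [0.2, -0.0, -0.2]
width: 0.0921
finger_force: 0.0
```

```bash
python3 - <<'E'
from h import *
o=robot.get_obs();print(o["tool_pos"],o["width"])
c,sn=np.cos(.269),np.sin(.269)
for n in("scene","side","wrist"):
    P=cloud(snap(n)).reshape(-1,3);d=P-o["tool_pos"];a=d[:,0]*c+d[:,1]*sn;b=d[:,0]*sn-d[:,1]*c
    for sy in(-1,1):
        m=(abs(a)<.02)&(abs(b-sy*.053)<.014)&(d[:,2]>0.0)&(d[:,2]<.08)
        print(n,sy,m.sum(),np.sort(d[m,2])[:5].round(3),"a",np.percentile(a[m],[2,98]).round(4),"b",np.percentile(b[m],[2,98]).round(4))
E
```

```text
[0.50700077 0.00370019 0.13371743] 0.09212984194427136
scene -1 258 [0.027 0.027 0.029 0.031 0.031] a [-0.0074  0.0119] b [-0.0601 -0.049 ]
scene 1 287 [0.026 0.027 0.028 0.028 0.028] a [-0.0066  0.012 ] b [0.0441 0.0565]
side -1 159 [0.026 0.027 0.027 0.027 0.028] a [-0.0117  0.0042] b [-0.0555 -0.0424]
side 1 217 [0.027 0.029 0.033 0.034 0.035] a [-0.0119  0.0072] b [0.0509 0.0631]
wrist -1 2288 [0.026 0.027 0.027 0.027 0.027] a [-0.0059  0.0113] b [-0.059  -0.0472]
wrist 1 2259 [0.026 0.026 0.027 0.027 0.027] a [-0.0057  0.0115] b [0.0459 0.0576]
```

Call:
{"fn": "move_arm", "kwargs": {
  "deltas": [0, 0, 0, 0, 0, 1.2, -1, 0, 0, 0, 0, 0, 2.2, -1, 0, 0, 0, 0, 0, 3, -1, 0, 0, 0, 0, 0, 3, -0.6, 0, 0, 0, 0, 0, 3, -0.3, 0, 0, 0, 0, 0, 3, -0.1, 0, 0, 0, 0, 0, 3, 0, 0, 0, 0, 0, 0, 3, 0.1]
}}

```text
time: 12.65
tool_pos: [0.5073, 0.0037, 0.1042]
ee_rot: [3.141, -0.001, 0.269]
wrist_force: [-0.4, 0.1, 0.5]
width: 0.0572
finger_force: 0.0
```

Call:
{"fn": "move_arm", "kwargs": {
  "deltas": [0, 0, 0, 0, 0, 0, 0.3, 0, 0, 0, 0, 0, 0, 0.5, 0, 0, 0, 0, 0, 0, 1, 0, 0, 0, 0, 0, 0, 1, 0, 0, 0, 0, 0, 0, 1, 0, 0, 0, 0, 0, 0, 1]
}}

```text
time: 13.25
tool_pos: [0.5072, 0.0033, 0.1039]
ee_rot: [3.141, -0.0, 0.269]
wrist_force: [1.1, -2.0, 0.4]
width: 0.0401
finger_force: 30.0
```

Now it's gripped at 40 mm with 30 N. I'll lift straight up.

Call:
{"fn": "move_arm", "kwargs": {
  "deltas": [0, 0, 0, 0, 0, -0.4, 1, 0, 0, 0, 0, 0, -0.9, 1, 0, 0, 0, 0, 0, -1.5, 1, 0, 0, 0, 0, 0, -2.5, 1, 0, 0, 0, 0, 0, -4.5, 1, 0, 0, 0, 0, 0, -7, 1, 0, 0, 0, 0, 0, -9, 1, 0, 0, 0, 0, 0, -9, 1]
}}

```text
time: 14.05
tool_pos: [0.509, 0.0043, 0.1983]
ee_rot: [3.14, -0.008, 0.27]
wrist_force: [0.4, -0.1, -0.5]
width: 0.0394
finger_force: 30.0
```

```bash
python3 - <<'E'
from h import *
o=robot.get_obs();t=o["tool_pos"];print(t,o["width"],o["wrist_force"])
c,sn=np.cos(.269),np.sin(.269)
for n in("scene","side"):
    s=snap(n);P=cloud(s);sat=cv2.cvtColor(s["image"],cv2.COLOR_RGB2HSV)[...,1];P=P.reshape(-1,3);d=P-t
    a=d[:,0]*c+d[:,1]*sn;b=d[:,0]*sn-d[:,1]*c
    m=(abs(a)<.03)&(abs(b)<.03)&(d[:,2]<.024)&(d[:,2]>-.04)&(sat.ravel()<80)
    print(n,m.sum(),"module bottom z",np.sort(P[m,2])[:6].round(4))
    save(s,f"held_{n}.png")
dx=np.array([.470,.2665])-t[:2];print("tool dx,dy cm",100*(dx@[c,sn]),100*(dx@[sn,-c]))
E
```

```text
[0.50902995 0.00429121 0.19834536] 0.03943607509217978 [ 0.38673221 -0.08731994 -0.46494631]
scene 189 module bottom z [0.21   0.2101 0.2105 0.2106 0.2107 0.2108]
side 147 module bottom z [0.2068 0.207  0.2072 0.2075 0.2075 0.2079]
tool dx,dy cm 3.2060259328583585 -26.315190688344213
```

View pics/held_scene.png

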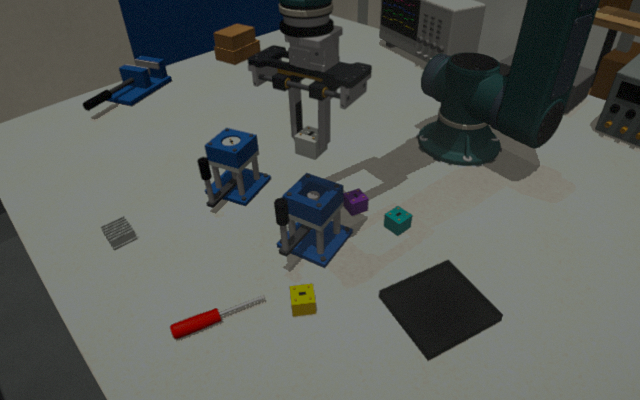

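The module hangs upright in the gripper at (312,142), and the nest shows an empty pocket with the rod raised. Next I carry it to the tray.

Call:
{"fn": "move_arm", "kwargs": {
  "deltas": [0, 0, 0, 0.3, -2, 0, 1, 0, 0, 0, 0.9, -6, 0, 1, 0, 0, 0, 1.4, -10, 0, 1, 0, 0, 0, 1.9, -14, 0, 1, 0, 0, 0, 2.4, -18, 0, 1, 0, 0, 0, 2.8, -22, 0, 1, 0, 0, 0, 3.1, -25, 0, 1, 0, 0, 0, 3.2, -26.3, 0, 1]
}}

```text
time: 14.95
tool_pos: [0.4661, 0.2679, 0.1916]
ee_rot: [-3.141, 0.004, 0.272]
wrist_force: [0.3, 0.8, -1.6]
width: 0.0399
finger_force: 30.0
```

Call:
{"fn": "move_arm", "kwargs": {
  "deltas": [0, 0, 0, 0, 0, 0, 1, 0, 0, 0, 0, 0, 3, 1, 0, 0, 0, 0, 0, 7, 1, 0, 0, 0, 0, 0, 11, 1, 0, 0, 0, 0, 0, 14, 1, 0, 0, 0, 0, 0, 16, 1, 0, 0, 0, 0, 0, 17, 1, 0, 0, 0, 0, 0, 17, 1]
}}

```text
time: 15.75
tool_pos: [0.4671, 0.2639, 0.0219]
ee_rot: [3.141, 0.004, 0.267]
wrist_force: [-0.4, 0.6, -0.8]
width: 0.0395
finger_force: 30.0
```

```bash
python3 - <<'E'
from h import *
o=robot.get_obs();t=o["tool_pos"];print(t,o["ee_rot"],o["width"],o["wrist_force"])
for n in("scene","side"):
    s=snap(n);P=cloud(s).reshape(-1,3);v=s["image"].max(2).ravel();d=P-t
    m=(np.hypot(d[:,0],d[:,1])<.032)&(d[:,2]<.026)&(v>85)
    print(n,m.sum(),"module bottom z",np.sort(P[m,2])[:6].round(4))
E
```

```text
[0.46707278 0.26391605 0.02191844] [3.14055308 0.00378897 0.26716057] 0.03948239924763597 [-0.36380639  0.63457051 -0.75205155]
scene 0 module bottom z []
side 0 module bottom z []
```

Call:
{"fn": "move_arm", "kwargs": {
  "deltas": [0, 0, 0, 0, 0, 1, 1, 0, 0, 0, 0, 0, 1.8, 1, 0, 0, 0, 0, 0, 2.2, 1, 0, 0, 0, 0, 0, 2.4, 1, 0, 0, 0, 0, 0, 2.5, 1, 0, 0, 0, 0, 0, 2.5, 1]
}}

```text
time: 16.45
tool_pos: [0.468, 0.2658, -0.0013]
ee_rot: [3.142, -0.0, 0.269]
wrist_force: [-0.6, 0.6, -1.4]
width: 0.0398
finger_force: 30.0
```

Call:
{"fn": "move_arm", "kwargs": {
  "deltas": [0, 0, 0, 0, 0, 0.1, 1, 0, 0, 0, 0, 0, 0.2, 1, 0, 0, 0, 0, 0, 0.2, 1, 0, 0, 0, 0, 0, 0.2, 1]
}}

```text
time: 16.85
tool_pos: [0.4681, 0.2658, -0.0032]
ee_rot: [3.142, -0.0, 0.269]
wrist_force: [-0.2, 0.5, -0.1]
width: 0.0391
finger_force: 30.0
```

Call:
{"fn": "move_arm", "kwargs": {
  "deltas": [0, 0, 0, 0, 0, 0.1, 1, 0, 0, 0, 0, 0, 0.1, 1, 0, 0, 0, 0, 0, 0.1, 1]
}}

```text
time: 17.15
tool_pos: [0.468, 0.2657, -0.0044]
ee_rot: [3.142, 0.0, 0.269]
wrist_force: [0.1, 0.5, -1.8]
width: 0.0397
finger_force: 30.0
```

Call:
{"fn": "move_arm", "kwargs": {
  "deltas": [0, 0, 0, 0, 0, 0.1, 1, 0, 0, 0, 0, 0, 0.2, 1, 0, 0, 0, 0, 0, 0.2, 1]
}}

```text
time: 17.45
tool_pos: [0.4679, 0.2657, -0.0066]
ee_rot: [3.141, 0.0, 0.269]
wrist_force: [-0.3, -0.3, -1.8]
width: 0.0396
finger_force: 30.0
```

Call:
{"fn": "move_arm", "kwargs": {
  "deltas": [0, 0, 0, 0, 0, 0.1, 1, 0, 0, 0, 0, 0, 0.1, 1]
}}

```text
time: 17.65
tool_pos: [0.4682, 0.2658, -0.0071]
ee_rot: [-3.142, -0.0, 0.269]
wrist_force: [0.1, 0.3, 0.2]
width: 0.0402
finger_force: 30.0
```

```bash
python3 - <<'E'
from h import *
o=robot.get_obs();t=o["tool_pos"];print(t,o["wrist_force"])
for n in("scene","side"):
    s=snap(n);P=cloud(s).reshape(-1,3);d=P-t;v=s["image"].max(2).ravel()
    m=(np.hypot(d[:,0],d[:,1])<.022)&(P[:,2]>.015)&(P[:,2]<.06)&(v>70);print(n,m.sum(),np.percentile(P[m,2],[1,50,90,99]).round(4))
E
```

```text
[ 0.46816992  0.26579761 -0.00708753] [0.05649783 0.27704197 0.21267064]
scene 453 [0.0161 0.0382 0.0397 0.0407]
side 55 [0.0331 0.0376 0.0395 0.0413]
```

Call:
{"fn": "move_arm", "kwargs": {
  "deltas": [0, 0, 0, 0, 0, 0.05, 1, 0, 0, 0, 0, 0, 0.1, 1, 0, 0, 0, 0, 0, 0.1, 1]
}}

```text
time: 18.05
tool_pos: [0.4682, 0.2658, -0.0071]
ee_rot: [3.142, -0.001, 0.269]
wrist_force: [-2.1, -1.4, 5.5]
width: 0.0398
finger_force: 30.0
```

The floor is reached: 5.5 N and no further travel. I'll open partly and gently, then rise.

Call:
{"fn": "move_arm", "kwargs": {
  "deltas": [0, 0, 0, 0, 0, -0.05, 0.1, 0, 0, 0, 0, 0, -0.05, -0.1, 0, 0, 0, 0, 0, -0.05, -0.3, 0, 0, 0, 0, 0, -0.05, -0.5, 0, 0, 0, 0, 0, -0.05, -0.6, 0, 0, 0, 0, 0, -0.05, -0.6, 0, 0, 0, 0, 0, -0.05, -0.6, 0, 0, 0, 0, 0, -0.05, -0.6]
}}

```text
time: 18.85
tool_pos: [0.468, 0.2657, -0.0078]
ee_rot: [3.142, -0.0, 0.269]
wrist_force: [0.4, -0.1, 0.0]
width: 0.0753
finger_force: 0.0
```

Call:
{"fn": "move_arm", "kwargs": {
  "deltas": [0, 0, 0, 0, 0, -0.5, -0.6, 0, 0, 0, 0, 0, -1.5, -0.6, 0, 0, 0, 0, 0, -3.5, -0.6, 0, 0, 0, 0, 0, -7, -0.6, 0, 0, 0, 0, 0, -11, -0.6, 0, 0, 0, 0, 0, -15, -0.6, 0, 0, 0, 0, 0, -15, -0.6, 0, 0, 0, 0, 0, -15, -0.6]
}}

```text
time: 19.65
tool_pos: [0.4689, 0.2662, 0.1445]
ee_rot: [-3.141, -0.004, 0.269]
wrist_force: [0.4, 0.1, 0.4]
width: 0.0753
finger_force: 0.0
```

```bash
python3 - <<'E'
from h import *
o=robot.get_obs();print(o["tool_pos"],o["width"],o["wrist_force"],o["time"])
s=snap("scene");save(s,"end.png")
for n in("scene","side"):
    P=cloud(snap(n)).reshape(-1,3)
    m=(np.hypot(P[:,0]-.468,P[:,1]-.266)<.04)&(P[:,2]>.034)&(P[:,2]<.06);q=P[m]
    print(n,m.sum(),np.median(q[:,2]),cv2.minAreaRect((q[:,:2]*1000).astype(np.float32)))
    m=(P[:,2]>.12)&(P[:,2]<.2)&(np.hypot(P[:,0]-.599,P[:,1]-.028)<.02);print("handle top",np.percentile(P[m][:,2],99))
E
```

```text
[0.46891472 0.26616292 0.14446544] 0.07530329456199895 [0.42632616 0.0827988  0.39922701] 19.65
scene 512 0.038435069093956664 ((469.1792297363281, 267.0899353027344), (42.481407165527344, 39.612159729003906), 15.373448371887207)
handle top 0.16939362434717492
side 171 0.037469922415295454 ((465.95831298828125, 260.8952331542969), (39.23971176147461, 43.45360565185547), 16.461467742919922)
handle top 0.1697125950377584
```

View pics/end.png

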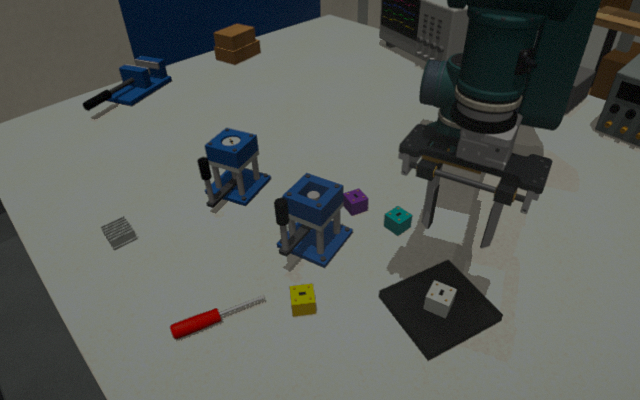

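The module stands upright in the tray at (440,297), the rod is still raised, the round module is untouched, and the gripper is clear.

```bash
python3 -c "
from bench import robot
print(robot.close_job())"
```

```text
the job is handed in; nothing more can be done
None
```

Job handed in at about 20 s: the rod was pulled to its stop and the square module stands upright in the black tray, with the round module and look-alikes untouched; one grasp missed and was redone because the fingertips sit about 27 mm above the reported TCP.

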